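Set out the polishing station

TASK

Tidy the polishing things: lay each of the three compound bars flat inside the tray of its own colour, lengthwise as the tray runs, set the pale felt wheel flat on the middle of the round blue pad, and then stack the dark green rubber wheel flat and centred on top of the felt wheel. Leave the pliers, the chuck key and the black bristle wheel as they are.

Things in the scene. Friction and masses are not known exactly. Their poses are not given: they have to be found in the camera images.
- compound_red: red bar of polishing compound, 34 x 70 x 29 mm, lying flat on the bench, loose; origin at the centre of its underside, y along its 70 mm length, x across its 34 mm width, z up. One end of its top is worn down; grip it across its width near the middle.
- compound_green: green bar of polishing compound, 34 x 88 x 29 mm, lying flat on the bench, loose; origin at the centre of its underside, y along its 88 mm length, x across its 34 mm width, z up. One end of its top is worn down; grip it across its width near the middle.
- compound_white: off-white bar of polishing compound, 30 x 60 x 26 mm, lying flat on the bench, loose; origin at the centre of its underside, y along its 60 mm length, x across its 30 mm width, z up. One end of its top is worn down; grip it across its width near the middle.
- red_tray: low tray fixed to the bench, with a red floor and a black rim; inside 50 x 86 mm, rim 3 mm wide, floor 2 mm above the bench, rim top 6 mm above it; origin at its centre on the level of the bench, y along its length, x across it. The front lip of the big grey hood hangs 70 mm beyond its centre (+x), 0.17 to 0.3 m above the bench: stay in front of it.
- green_tray: low tray fixed to the bench, with a green floor and a black rim; inside 50 x 104 mm, rim 3 mm wide, floor 2 mm above the bench, rim top 6 mm above it; origin at its centre on the level of the bench, y along its length, x across it. The front lip of the big grey hood hangs 70 mm beyond its centre (+x), 0.17 to 0.3 m above the bench: stay in front of it.
- white_tray: low tray fixed to the bench, with a white floor and a black rim; inside 46 x 76 mm, rim 3 mm wide, floor 2 mm above the bench, rim top 6 mm above it; origin at its centre on the level of the bench, y along its length, x across it. The front lip of the big grey hood hangs 70 mm beyond its centre (+x), 0.17 to 0.3 m above the bench: stay in front of it.
- felt_wheel: pale grey-cream felt polishing wheel, a plain solid disc 52 mm across and 14 mm thick, lying flat on the bench, loose; origin at the centre of its underside, z up.
- rubber_wheel: dark green rubber polishing wheel, a plain solid disc 44 mm across and 10 mm thick, lying flat on the bench, loose; origin at the centre of its underside, z up.
- wheel_pad: round blue pad with a yellow ring, 72 mm across, flat top 4 mm above the bench, no rim, fixed to the bench; origin at its centre on the level of the bench. The front lip of the big grey hood hangs 70 mm beyond its centre (+x), 0.17 to 0.3 m above the bench: stay in front of it.
- pliers: pliers with red handles, 42 x 150 x 12 mm, lying behind the trays under the front of the grey hood; to be left alone; origin at the centre of the underside, y along their length.
- chuck_key: grey steel T-handled chuck key, 58 x 47 x 17 mm, lying behind the work on the left, by the black parts case; to be left alone; origin at the middle of its underside.
- bristle_wheel: flat black wheel with a red centre, 60 mm across and 10 mm thick, lying behind the trays under the front of the grey hood; to be left alone; origin at the centre of its underside.
Mind the look-alikes: they are no part of the job. What is shaped like the rubber_wheel but turquoise is not meant.

How it is judged (in metres and radians):
At the end, for the whole second after the job is handed in: Each bar lies level on the floor of the tray of its colour, within 15 mm of its centre and 0.35 rad of its length; the felt wheel lies flat within 13 mm of the pad centre; the rubber wheel lies flat on the felt wheel within 12 mm of its centre; all released and at rest (horizontal distance between compound_red and red_tray below 0.015 m and z of compound_red in the frame of red_tray below 0.0045 m and angle between each of compound_red, compound_green, compound_white's own z axis and vertical below 0.06 rad and angle between the y axis of compound_red and the y axis of red_tray, either way round below 0.35 rad and linear speed of each of compound_red, compound_green, compound_white, felt_wheel, rubber_wheel below 0.02 m/s and horizontal distance between compound_green and green_tray below 0.015 m and z of compound_green in the frame of green_tray below 0.0045 m and angle between the y axis of compound_green and the y axis of green_tray, either way round below 0.35 rad and horizontal distance between compound_white and white_tray below 0.015 m and z of compound_white in the frame of white_tray below 0.0045 m and angle between the y axis of compound_white and the y axis of white_tray, either way round below 0.35 rad and horizontal distance between felt_wheel and wheel_pad below 0.013 m and z of felt_wheel in the frame of wheel_pad below 0.007 m and horizontal distance between rubber_wheel and felt_wheel below 0.012 m and z of rubber_wheel in the frame of wheel_pad between 0.015 and 0.022 m and angle between each of felt_wheel, rubber_wheel's own z axis and vertical below 0.08 rad); the robot touches nothing.
It fails at once if the pliers are moved by more than 20 mm or tipped (distance of pliers from where it was at the start of the episode above 0.02 m or angle between pliers's own z axis and vertical above 0.4 rad).
It fails at once if the chuck key is moved by more than 20 mm or tipped (distance of chuck_key from where it was at the start of the episode above 0.02 m or angle between chuck_key's own z axis and vertical above 0.4 rad).
It fails at once if the bristle wheel is moved by more than 20 mm or tipped (distance of bristle_wheel from where it was at the start of the episode above 0.02 m or angle between bristle_wheel's own z axis and vertical above 0.4 rad).
It also fails if it takes over 136 s, if anything falls off the work surface, if the arm or the gripper's body presses on something with over 40 N, if the wrist force passes 120 N, or if a joint passes its speed limit or range.

ROBOT

A 6-joint arm with a two-finger parallel gripper is mounted at the origin on a cart in front of the work surface, level with it; the furniture and walls round the work are solid. World frame = base frame: x ahead of the robot, y to its left, z up, the work surface at z = 0. Lengths are in mm, angles in rad, forces in N, time in s.
With the tool pointing down it reaches from about 350 to 725 mm from the base axis. Payload 4.3 kg.
Tool frame: the origin (TCP) lies between the finger pads; the fingertips stand 25 mm ahead of it and the grasp point (between the pads) lies 6 mm ahead of it (ctrl.tips_ahead is the distance from the TCP to the fingertips, in mm); z points along the fingers, y is the line along which they close (so a half turn about z gives the same grasp; the last joint's range is limited). The gripper opens to 85 mm and grips with 20 to 120 N. Pads are 22 mm wide; open, the fingers measure 114 mm over their backs; the gripper's body (76 mm by 85 mm) begins 54 mm behind the grasp point. The pads swing forward as they close: fully open they stand 13 mm farther back than shut.
Start: joints at [1.054, 0.377, 0.081, 1.274, 0, 1.46], TCP at [227.521, 528.108, 256.329] pointing down, gripper open.
Joint ranges: [-2.72, 2.72], [-0.84, 1.66], [-1.02, 1.22], [-1.77, 2.12], [-1.37, 1.28], [-3.14, 3.14]. Speed limits (rad/s): [2.57, 2.57, 3.14, 3.14, 3.14, 3.14].

INTERFACE

Orientations are given as a unit quaternion [x, y, z, w].
In Python, from plant import readout, imaging, ticket, ctrl gives the robot as it stands. The module is installed in compiled form; this text tells all that it offers.
- The arm moves only by the shell command python3 -m pendant 'ROWS' [FORCE]. ROWS is text: rows parted by semicolons, each of 5 numbers parted by spaces: the closure in counts, from 0 (fully open) to 255 (shut), then the shift along the tool's x, y, z in m, then the turn about the tool's z in degrees. In form: claw dx dy dz turn; .... A call has 1 to 8 rows; each row is the pose to reach, as a shift and turn from the pose commanded when the call began, along the tool's axes at that moment; what a row does not reach only later rows make up. A row lasts 1/10 s, in which the tool goes at most 50 mm and 8.59 degrees, less where a joint would pass 70% of its speed; a pose out of reach is approached as far as the arm can. A call with a gripper value outside its range is refused whole. The fingers move at their own pace and stop on an object; FORCE is the grip in N (left out, the last holds). Time passes only in rows, so rows that repeat a pose let the fingers close. It gives the time, the measured TCP pose, the force, the opening and the grip force at its end, in the units of the state.
- readout.state(): the state, without advancing time (a new reading comes with each control period).
- imaging.camera(name): name is "side" or "top"; returns a dict with "color" (384x512x3 uint8, blue, green, red), "vertical_fov" (degrees; the focal length in pixels is half the picture's height over the tangent of half this angle, whatever the lens; pixels are square), "cx", "cy" (the principal point, pixels), "origin" and "attitude" of the camera in the world. Camera axes: x right, y down, z forward; pixel columns grow to the right and rows downward; lengths in mm; the calibration is good to about 2 mm. A picture is of the moment at which its call begins. There is no depth.
- ticket.sign_off(): hands the job in; it is judged then, once.
The state is a dict: "time_s": time; "qpos": joint angles; "qd": joint speeds; "effort": joint torques, N m; "ee_pos": TCP position; "ee_rot": TCP orientation; "wrist_force": force on the tool from outside, world axes, zero at the start; "moment": the same for the moment, N m; "grip_width": finger opening in mm; "grasp_force": force on a finger pad.
Only numpy, scipy, OpenCV 4.12 (cv2) and the standard library are available. Lean on these libraries where they do the work, as an engineer would, in place of code of your own. Each camera call takes 0.05 s, during which the arm holds its last target. There are 200 camera calls.

## Working session

There is one attempt and no reset: what is moved stays moved. The work goes in short steps, Python scripts to look and compute and a shell command to move; the robot and the scene stay as the last step left them, time stands still between calls to the robot, and variables do not carry over. Pictures are saved under pics/ and viewed, at most 17 in all, crops included, and the job is handed in when it is done.

```bash
mkdir -p pics; cat > h.py <<'E'
import numpy as np,cv2
from scipy.spatial.transform import Rotation as R
from plant import readout,imaging,ticket,ctrl
def cam(n):
    c=imaging.camera(n); return c
def px2w(c,u,v,z):
    h=c["color"].shape[0]; f=h/2/np.tan(np.radians(c["vertical_fov"])/2)
    a=np.array(c["attitude"],float)
    M=R.from_quat(a).as_matrix() if a.size==4 else a.reshape(3,3)
    d=M@np.array([(u-c["cx"])/f,(v-c["cy"])/f,1]); o=np.array(c["origin"],float)
    return o+d*(z-o[2])/d[2]
E
python3 - <<'E'
from h import *
for n in("top","side"):
    c=cam(n); cv2.imwrite(f"pics/{n}0.png",cv2.resize(c["color"],(800,600),interpolation=cv2.INTER_CUBIC)); print({k:v for k,v in c.items() if k!="color"})
s=readout.state(); print(s,ctrl.tips_ahead)
print(R.from_quat(s["ee_rot"]).as_matrix().round(3))
E
```

```text
{'vertical_fov': 50.25649752742681, 'cx': 244.09749379581623, 'cy': 192.6174406434251, 'origin': array([465.04727323,  67.093135  , 921.51264418]), 'attitude': array([ 0.71682612, -0.69561874,  0.03734873, -0.02966388])}
{'vertical_fov': 50.4174165018495, 'cx': 262.2424696651931, 'cy': 183.5327649117441, 'origin': array([ 146.85964982, -584.23038395,  635.22699991]), 'attitude': array([ 0.86396062, -0.24882944,  0.12564646, -0.4193673 ])}
{'time_s': 0.1, 'qpos': array([1.05370921e+00, 3.77998783e-01, 7.97691288e-02, 1.27441917e+00,
       1.25188529e-05, 1.46051052e+00]), 'qd': array([-4.40021710e-04, -2.55987015e-03,  2.21666493e-03, -1.24901192e-03,
        5.72436570e-04,  8.95670580e-06]), 'effort': array([ 1.18128824e-03, -4.64694715e+01,  2.70581728e+01,  1.20096555e-02,
       -1.19214346e-04,  4.13001942e-06]), 'ee_pos': array([227.22401864, 527.60368008, 255.45299833]), 'ee_rot': array([ 2.02000966e-01,  9.79384884e-01, -8.79116828e-04, -2.91763450e-04]), 'wrist_force': array([-0.3157318 , -0.38037791,  0.22183203]), 'moment': array([-0.00991292, -0.01306373, -0.05137793]), 'grasp_force': 0.0, 'grip_width': 85.44742000028855} 25.0
[[-0.918  0.396 -0.001]
 [ 0.396  0.918 -0.002]
 [ 0.    -0.002 -1.   ]]
```

View pics/top0.png

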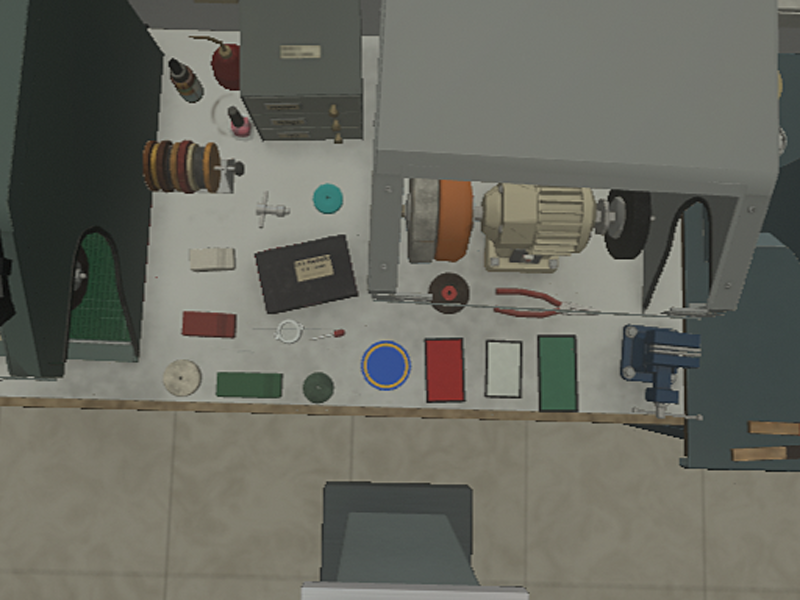

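View pics/side0.png

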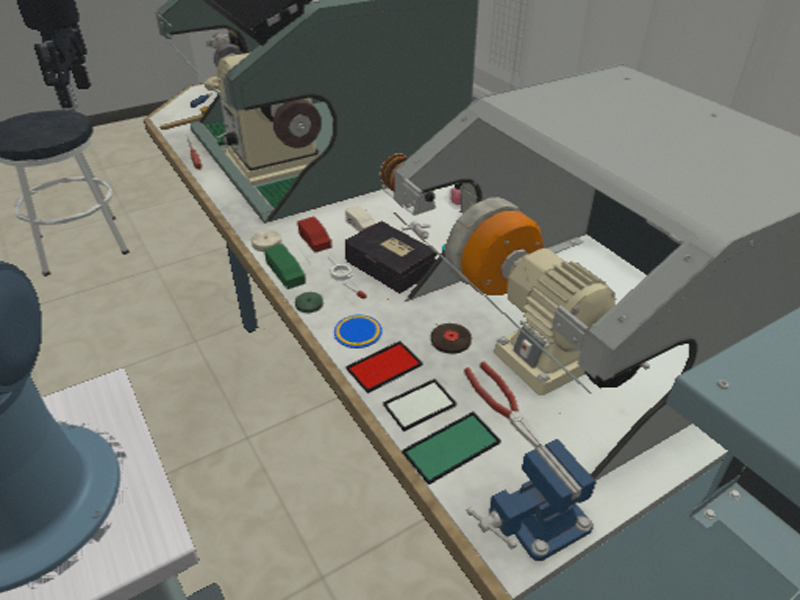

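Top view: the wanted things are red bar (208,324), green bar (249,385), white bar (212,259), felt wheel (181,378) and dark green rubber wheel (318,387). The turquoise look-alike is at (328,198). The trays are at (445,370) red, (504,369) white and (557,373) green, with the pad at (386,365). Next I'll check the choice in a close crop.

```bash
python3 - <<'E'
from h import *
c=cam("top"); im=c["color"]
a=im[150:270,96:226]; b=im[205:270,225:380]
cv2.imwrite("pics/c1.png",cv2.resize(a,None,fx=5,fy=5,interpolation=cv2.INTER_CUBIC)[:600])
cv2.imwrite("pics/c2.png",cv2.resize(b,None,fx=5,fy=5,interpolation=cv2.INTER_CUBIC))
E
```

```text
(no output)
```

View pics/c1.png

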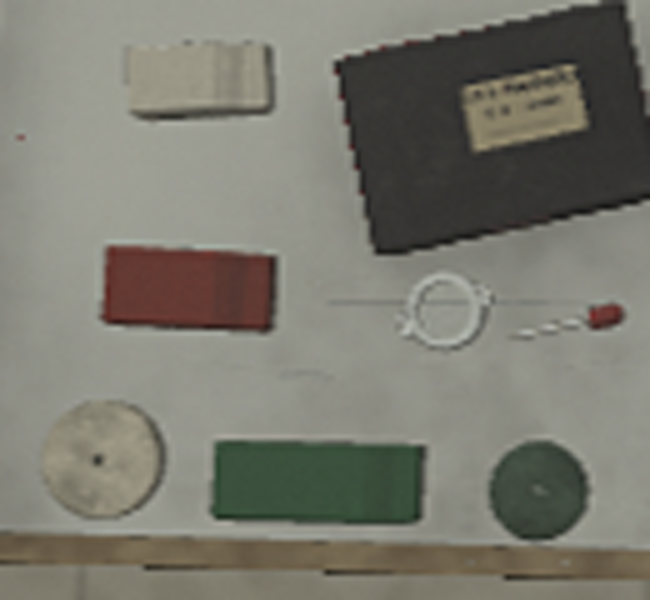

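View pics/c2.png

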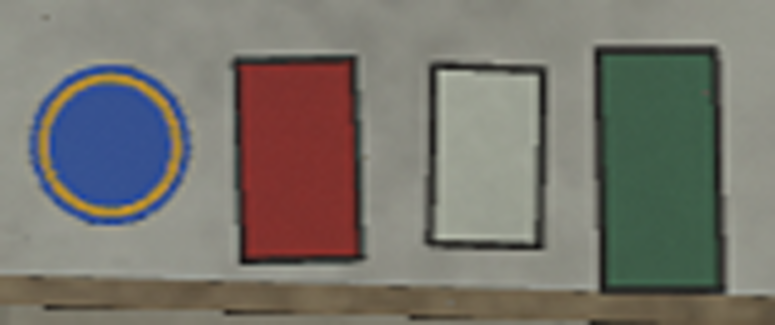

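The crops show the objects clearly, and the dark green wheel at (539,490) in crop 1 is the one wanted. Now I'll work out the positions.

```bash
cat >> h.py <<'E'
def w2px(c,P):
    f=c["color"].shape[0]/2/np.tan(np.radians(c["vertical_fov"])/2)
    q=R.from_quat(c["attitude"]).inv().apply(np.atleast_2d(P)-c["origin"])
    return q[:,:2]/q[:,2:]*f+[c["cx"],c["cy"]]
def cen(p):
    p=cv2.convexHull(np.float32(p)); m=cv2.moments(p); return np.array([m["m10"]/m["m00"],m["m01"]/m["m00"]])
def fit(c,poly,shape,z0=0):
    """shape: local points; fit x,y,yaw from hull centroid and second moments"""
    from scipy.optimize import least_squares
    def feat(p):
        m=cv2.moments(cv2.convexHull(np.float32(p)))
        return np.array([m["m10"]/m["m00"],m["m01"]/m["m00"],10*.5*np.arctan2(2*m["mu11"],m["mu20"]-m["mu02"])])
    t=feat(poly)
    def g(s):
        P=R.from_euler("z",s[2]).apply(shape)+[s[0],s[1],z0]
        d=feat(w2px(c,P))-t; d[2]=10*np.sin(2*d[2]/10)/2; return d
    x=px2w(c,t[0],t[1],10)
    r=min((least_squares(g,[x[0],x[1],a],diff_step=1e-3) for a in (.1,1.4)),key=lambda r:r.cost)
    return r.x[:2].round(1),np.degrees(r.x[2]).round(1)%180
def box(w,l,h,n=None): return np.array([[a*w/2,b*l/2,z] for a in(-1,1) for b in(-1,1) for z in(0,h)])
def disc(d,h): return np.array([[d/2*np.cos(t),d/2*np.sin(t),z] for t in np.linspace(0,6.28,60) for z in(0,h)])
def go(x,y,z,yaw=None):
    """shift in tool axes (m) and turn (deg) to target; yaw= world angle of tool y"""
    s=readout.state(); M=R.from_quat(s["ee_rot"]).as_matrix(); d=M.T@(np.array([x,y,z])-s["ee_pos"])/1000
    yw=np.degrees(np.arctan2(M[1,1],M[0,1])); print("ee",s["ee_pos"].round(1),"yaw %.1f"%yw,"shift",d.round(3),"turn",None if yaw is None else round(yw-yaw,1))
E
python3 - <<'E'
from h import *
c=cam("top")
A=lambda *p:(np.array(p)+.5)/5-.5+[96,150]
B=lambda *p:(np.array(p)+.5)/5-.5+[225,205]
circ=lambda u,v,r:[(u+r*np.cos(t),v+r*np.sin(t)) for t in np.linspace(0,6.28,60)]
print("red",fit(c,A((106,247),(275,255),(271,330),(103,323)),box(34,70,29)))
print("green",fit(c,A((215,441),(427,446),(421,524),(210,518)),box(34,88,29)))
print("white",fit(c,A((127,44),(270,42),(273,108),(140,118),(132,112)),box(30,60,26)))
print("felt",fit(c,A(*circ(103,459,60)),disc(52,14)))
print("rubber",fit(c,A(*circ(539,490,49)),disc(44,10)))
print("Tred",fit(c,B((234,59),(356,57),(363,260),(242,263)),box(56,92,6)))
print("Twhite",fit(c,B((431,63),(547,68),(544,248),(427,244)),box(52,82,6)))
print("Tgreen",fit(c,B((596,46),(718,47),(724,291),(601,293)),box(56,110,6)))
print("pad",fit(c,B(*circ(110,145,80)),disc(72,4)))
E
```

```text
red (array([511. , 301.7]), np.float64(179.1))
green (array([428.4, 240.1]), np.float64(0.3))
white (array([605.4, 302.8]), np.float64(94.1))
felt (array([435.7, 337.6]), np.float64(71.19999999999999))
rubber (array([427.6, 145.2]), np.float64(166.60000000000002))
Tred (array([457.1, -34.3]), np.float64(93.5))
Twhite (array([ 461.1, -118.6]), np.float64(2.0))
Tgreen (array([ 457.4, -196. ]), np.float64(3.8))
pad (array([460.9,  50.3]), np.float64(119.30000000000001))
```

```bash
sed -i 's|10\*np.sin(2\*d\[2\]/10)/2|10*np.sin(d[2]/10)|' h.py
python3 - <<'E'
from h import *
c=cam("top")
A=lambda *p:(np.array(p)+.5)/5-.5+[96,150]
B=lambda *p:(np.array(p)+.5)/5-.5+[225,205]
print("red",fit(c,A((106,247),(275,255),(271,330),(103,323)),box(34,70,29)))
print("green",fit(c,A((215,441),(427,446),(421,524),(210,518)),box(34,88,29)))
print("white",fit(c,A((127,44),(270,42),(273,108),(140,118),(132,112)),box(30,60,26)))
print("Tred",fit(c,B((234,59),(356,57),(363,260),(242,263)),box(56,92,6)))
print("Twhite",fit(c,B((431,63),(547,68),(544,248),(427,244)),box(52,82,6)))
print("Tgreen",fit(c,B((596,46),(718,47),(724,291),(601,293)),box(56,110,6)))
go(435.7,337.6,100,None); go(428.4,240.1,100,0)
E
```

```text
red (array([511. , 301.7]), np.float64(179.1))
green (array([428.4, 240.1]), np.float64(0.3))
white (array([605.5, 302.6]), np.float64(4.699999999999989))
Tred (array([457.1, -34.3]), np.float64(93.5))
Twhite (array([ 461.2, -118.7]), np.float64(89.6))
Tgreen (array([ 457.6, -196.1]), np.float64(91.3))
ee [227.4 527.9 255.9] yaw 66.7 shift [-0.267 -0.092  0.156] turn None
ee [227.4 527.9 255.9] yaw 66.7 shift [-0.299 -0.185  0.156] turn 66.7
```

```bash
R="0 -0.299 -0.185 0.156 66.7"; python3 -m pendant '0 -0.299 -0.185 0.156 66.7;0 -0.299 -0.185 0.156 66.7;0 -0.299 -0.185 0.156 66.7;0 -0.299 -0.185 0.156 66.7;0 -0.299 -0.185 0.156 66.7;0 -0.299 -0.185 0.156 66.7;0 -0.299 -0.185 0.156 66.7;0 -0.299 -0.185 0.156 66.7' 60
python3 -m pendant '0 0 0 0 0;0 0 0 0 0'
python3 - <<'E'
from h import *
go(428.4,240.1,30,0)
for n,(a,b,d,e) in {"top":(180,270,90,250),"side":(110,230,130,290)}.items():
    c=cam(n); cv2.imwrite(f"pics/{n}1.png",cv2.resize(c["color"][a:b,d:e],None,fx=5,fy=5,interpolation=cv2.INTER_CUBIC))
E
```

```text
time_s: 1.05
ee_pos: [429.7, 237.4, 99.1]
ee_rot: [0.71, 0.704, -0.0, 0.0]
wrist_force: [-0.9, 0.7, -0.1]
grip_width: 85.3
grasp_force: 0.0
time_s: 1.25
ee_pos: [428.8, 239.5, 100.1]
ee_rot: [0.707, 0.707, -0.0, -0.001]
wrist_force: [0.3, -0.1, 0.3]
grip_width: 85.7
grasp_force: 0.0
ee [428.8 239.5 100.1] yaw -0.0 shift [ 0.001 -0.     0.07 ] turn -0.0
```

View pics/side1.png

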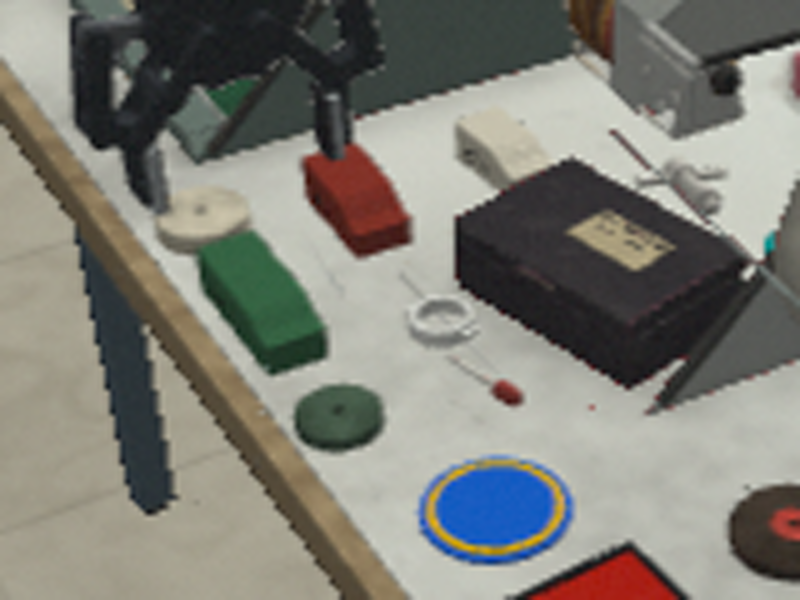

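The side crop shows the open gripper hovering in line over the green bar, which is at (263,300).

```bash
python3 -m pendant '0 0 0 0.035 0;0 0 0 0.06 0;0 0 0 0.07 0;0 0 0 0.07 0;255 0 0 0.07 0;255 0 0 0.07 0;255 0 0 0.07 0;255 0 0 0.07 0' 60; python3 -m pendant '255 0 0 0 0;255 0 0 0 0;255 0 0 0 0;255 0 0 -0.03 0;255 0 0 -0.06 0;255 0 0 -0.08 0'
python3 - <<'E'
from h import *
go(457.6,-196.1,110,91.3)
E
```

```text
time_s: 2.15
ee_pos: [429.9, 240.3, 31.5]
ee_rot: [0.707, 0.707, 0.001, 0.0]
wrist_force: [2.1, -1.1, -1.5]
grip_width: 32.6
grasp_force: 60.5
time_s: 2.75
ee_pos: [429.3, 240.0, 112.0]
ee_rot: [0.707, 0.707, 0.001, 0.0]
wrist_force: [0.2, -0.1, -2.3]
grip_width: 32.8
grasp_force: 60.7
ee [429.3 240.  112. ] yaw -0.0 shift [-0.436  0.028  0.002] turn -91.3
```

```bash
T='255 -0.436 0.028 0.002 -91.3'; python3 -m pendant '255 -0.436 0.028 0.002 -91.3;255 -0.436 0.028 0.002 -91.3;255 -0.436 0.028 0.002 -91.3;255 -0.436 0.028 0.002 -91.3;255 -0.436 0.028 0.002 -91.3;255 -0.436 0.028 0.002 -91.3;255 -0.436 0.028 0.002 -91.3;255 -0.436 0.028 0.002 -91.3'
python3 - <<'E'
from h import *
go(457.6,-196.1,75,91.3)
E
```

```text
time_s: 3.55
ee_pos: [451.6, -102.1, 108.7]
ee_rot: [0.268, 0.963, 0.0, -0.0]
wrist_force: [1.3, 0.4, -2.3]
grip_width: 32.9
grasp_force: 60.6
ee [ 451.6 -102.1  108.7] yaw 58.9 shift [-0.054 -0.077  0.034] turn -32.4
```

```bash
python3 -m pendant '255 -0.054 -0.077 0.034 -32.4;255 -0.054 -0.077 0.034 -32.4;255 -0.054 -0.077 0.034 -32.4;255 -0.054 -0.077 0.034 -32.4;255 -0.054 -0.077 0.034 -32.4;255 -0.054 -0.077 0.034 -32.4'
python3 - <<'E'
from h import *
go(457.6,-196.1,34.5,91.3)
for n,(a,b,d,e) in {"top":(195,290,225,385)}.items():
    c=cam(n); cv2.imwrite(f"pics/{n}2.png",cv2.resize(c["color"][a:b,d:e],None,fx=5,fy=5,interpolation=cv2.INTER_CUBIC))
c=cam("side"); cv2.imwrite("pics/side2.png",cv2.resize(c["color"][190:340,200:400],None,fx=4,fy=4,interpolation=cv2.INTER_CUBIC))
E
```

```text
time_s: 4.15
ee_pos: [457.7, -194.1, 74.6]
ee_rot: [-0.007, 1.0, 0.0, -0.0]
wrist_force: [-0.1, -0.6, -1.7]
grip_width: 32.6
grasp_force: 60.8
ee [ 457.7 -194.1   74.6] yaw 90.8 shift [ 0.    -0.002  0.04 ] turn -0.5
```

View pics/side2.png

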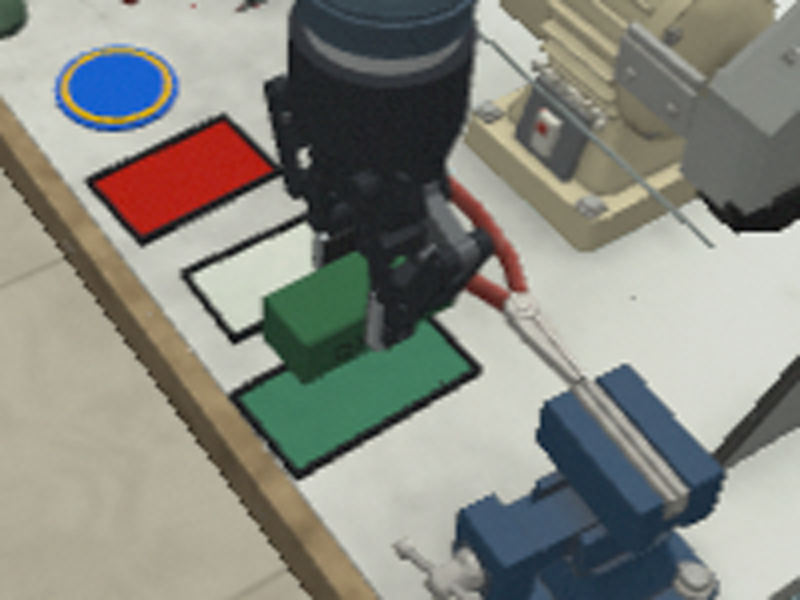

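The side crop shows the green bar held level at (320,320), aligned above the green tray at (355,395).

```bash
python3 -m pendant '255 0 -0.001 0.025 0;255 0 -0.001 0.036 0;255 0 -0.001 0.040 0;255 0 -0.001 0.040 0;80 0 -0.001 0.040 0;80 0 -0.001 0.040 0;80 0 -0.001 0.040 0;80 0 -0.001 0.040 0'; python3 -m pendant '60 0 0 -0.04 0;60 0 0 -0.08 0;60 0 0 -0.10 0;60 0 0 -0.10 0'
python3 - <<'E'
from h import *
c=cam("top"); cv2.imwrite("pics/x.png",c["color"])
go(511,301.7,90,0); 
E
```

```text
time_s: 5.05
ee_pos: [458.5, -195.6, 35.2]
ee_rot: [-0.009, 1.0, -0.0, 0.0]
wrist_force: [0.2, -0.7, -0.1]
grip_width: 59.1
grasp_force: 0.0
time_s: 5.45
ee_pos: [460.5, -196.8, 138.4]
ee_rot: [-0.009, 1.0, -0.002, 0.003]
wrist_force: [0.2, -0.4, -0.3]
grip_width: 65.4
grasp_force: 0.0
ee [ 459.4 -196.1  136.4] yaw 91.0 shift [-0.06   0.497  0.046] turn 91.0
```

```bash
python3 -m pendant '0 0.014 0.296 0.03 91;0 0.014 0.296 0.03 91;0 0.014 0.296 0.03 91;0 0.014 0.296 0.03 91;0 0.014 0.296 0.03 91;0 0.014 0.296 0.03 91;0 -0.06 0.497 0.046 91;0 -0.06 0.497 0.046 91'
python3 - <<'E'
from h import *
go(511,301.7,90,0); 
E
```

```text
time_s: 6.3
ee_pos: [464.8, 150.3, 99.8]
ee_rot: [0.496, 0.868, -0.001, -0.001]
wrist_force: [1.1, -0.1, 0.6]
grip_width: 85.8
grasp_force: 0.0
ee [464.8 150.3  99.8] yaw 30.5 shift [0.107 0.117 0.01 ] turn 30.5
```

```bash
python3 -m pendant '0 0.107 0.117 0.01 31;0 0.107 0.117 0.01 31;0 0.107 0.117 0.01 31;0 0.107 0.117 0.01 31;0 0.107 0.117 0.01 31;0 0.107 0.117 0.01 31'
python3 - <<'E'
from h import *
go(511,301.7,31,0); 
E
```

```text
time_s: 6.9
ee_pos: [510.7, 300.0, 89.9]
ee_rot: [0.707, 0.707, -0.002, -0.0]
wrist_force: [-0.4, -1.5, -0.5]
grip_width: 85.6
grasp_force: 0.0
ee [510.7 300.   89.9] yaw -0.0 shift [0.002 0.    0.059] turn -0.0
```

```bash
python3 -m pendant '0 0.001 0 0.03 0;0 0.001 0 0.05 0;0 0.001 0 0.059 0;0 0.001 0 0.059 0;255 0.001 0 0.059 0;255 0.001 0 0.059 0;255 0.001 0 0.059 0;255 0.001 0 0.059 0'; python3 -m pendant '255 0 0 0 0;255 0 0 0 0;255 0 0 -0.03 0;255 0 0 -0.06 0;255 0 0 -0.07 0'
python3 - <<'E'
from h import *
go(440,100,100,3.5);go(457.1,-34.3,80,93.5)
E
```

```text
time_s: 7.7
ee_pos: [513.1, 302.2, 33.9]
ee_rot: [0.708, 0.706, 0.001, 0.0]
wrist_force: [1.6, 0.9, -1.1]
grip_width: 32.6
grasp_force: 60.0
time_s: 8.2
ee_pos: [513.6, 302.6, 105.3]
ee_rot: [0.708, 0.706, 0.002, 0.001]
wrist_force: [-0.2, 0.4, -1.8]
grip_width: 32.5
grasp_force: 60.1
ee [513.6 302.6 105.3] yaw -0.1 shift [-0.203 -0.073  0.005] turn -3.6
ee [513.6 302.6 105.3] yaw -0.1 shift [-0.337 -0.056  0.024] turn -93.6
```

```bash
python3 -m pendant '255 -0.203 -0.073 0.005 -93.6;255 -0.203 -0.073 0.005 -93.6;255 -0.203 -0.073 0.005 -93.6;255 -0.203 -0.073 0.005 -93.6;255 -0.337 -0.056 0.024 -93.6;255 -0.337 -0.056 0.024 -93.6;255 -0.337 -0.056 0.024 -93.6;255 -0.337 -0.056 0.024 -93.6'
python3 - <<'E'
from h import *
go(457.1,-34.3,75,93.5)
E
```

```text
time_s: 9.0
ee_pos: [454.6, -37.3, 77.6]
ee_rot: [0.229, 0.973, -0.0, -0.0]
wrist_force: [-0.4, 1.0, -1.4]
grip_width: 32.5
grasp_force: 60.1
ee [454.6 -37.3  77.6] yaw 63.6 shift [-0.001  0.004  0.003] turn -29.9
```

```bash
python3 -m pendant '255 -0.001 0.002 0.003 -29.5;255 -0.001 0.002 0.003 -29.5;255 -0.001 0.002 0.003 -29.5;255 -0.001 0.002 0.003 -29.5;255 -0.001 0.002 0.003 -29.5;255 -0.001 0.002 0.003 -29.5'
python3 - <<'E'
from h import *
go(457.1,-34.3,35,93.5)
c=cam("side"); cv2.imwrite("pics/side3.png",cv2.resize(c["color"][190:340,200:400],None,fx=4,fy=4,interpolation=cv2.INTER_CUBIC))
E
```

```text
time_s: 9.6
ee_pos: [456.5, -33.6, 75.0]
ee_rot: [-0.024, 1.0, 0.0, -0.0]
wrist_force: [0.2, 0.8, -2.2]
grip_width: 32.4
grasp_force: 60.2
ee [456.5 -33.6  75. ] yaw 92.7 shift [-0.001 -0.001  0.04 ] turn -0.8
```

View pics/side3.png

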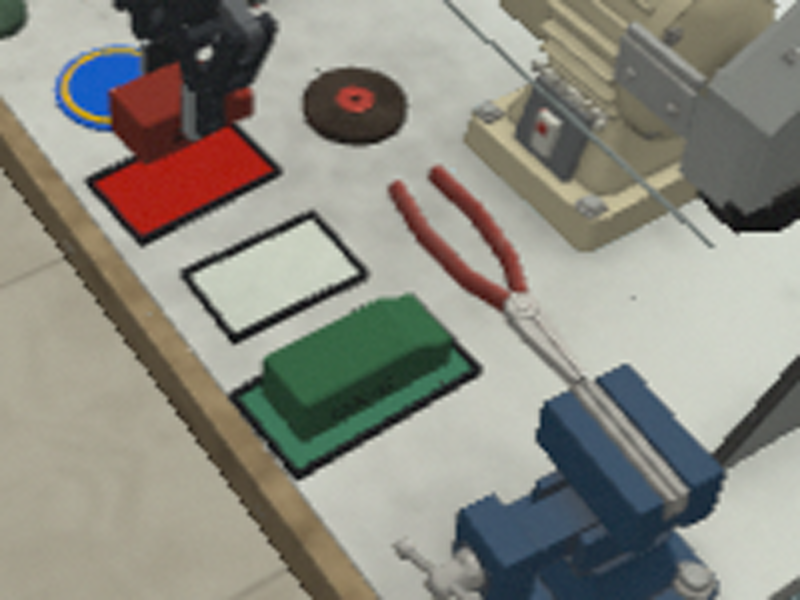

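The green bar lies in its tray but looks shifted toward +y, with a wide strip of floor visible at (330,430). The red bar is over its tray. I'll measure the corners of the bar and the tray.

```bash
python3 - <<'E'
from h import *
c=cam("side")
P=lambda u,v,z:print((u,v),px2w(c,200+(u+.5)/4-.5,190+(v+.5)/4-.5,z).round(1))
P(307,441,2);P(455,352,2);P(268,397,2);P(264,358,31); P(305,408,31)
print("tray");P(299,478,6);P(481,370,6);P(231,400,6)
print("redtray");P(143,244,6);P(280,172,6);P(89,183,6);P(226,116,6)
print("white");P(237,342,6);P(368,272,6);P(183,275,6);P(315,213,6)
E
```

```text
(307, 441) [ 419.8 -212.3    2. ]
(455, 352) [ 509.7 -207.7    2. ]
(268, 397) [ 418.  -181.9    2. ]
(264, 358) [ 415.9 -180.9   31. ]
(305, 408) [ 416.4 -214.2   31. ]
tray
(299, 478) [ 404.  -229.1    6. ]
(481, 370) [ 511.3 -225.3    6. ]
(231, 400) [ 400.6 -176.7    6. ]
redtray
(143, 244) [413.8 -69.3   6. ]
(280, 172) [502.5 -62.9   6. ]
(89, 183) [410.8 -15.6   6. ]
(226, 116) [500.9  -9.7   6. ]
white
(237, 342) [ 421.2 -149.1    6. ]
(368, 272) [ 501.4 -146.3    6. ]
(183, 275) [420.6 -98.3   6. ]
(315, 213) [501.5 -98.1   6. ]
```

The side view puts the tray centres about 2.5 mm lower in y than the top view. The green bar is within about 7 mm, so it is fine. I'll adjust the red bar by 3 mm.

```bash
python3 -m pendant '255 0.002 -0.003 0.025 0;255 0.002 -0.003 0.036 0;255 0.002 -0.003 0.040 0;255 0.002 -0.003 0.040 0;80 0.002 -0.003 0.040 0;80 0.002 -0.003 0.040 0;80 0.002 -0.003 0.040 0;80 0.002 -0.003 0.040 0'; python3 -m pendant '60 0 0 -0.04 0;60 0 0 -0.08 0;60 0 0 -0.09 0;60 0 0 -0.09 0'
python3 - <<'E'
from h import *
go(440,110,110,5);go(605.5,301,110,4.7)
c=cam("top")
# case corner heights / turquoise etc.
E
```

```text
time_s: 10.5
ee_pos: [455.3, -36.8, 35.6]
ee_rot: [-0.024, 1.0, 0.0, 0.0]
wrist_force: [-0.1, -0.8, -0.1]
grip_width: 58.9
grasp_force: 0.0
time_s: 10.9
ee_pos: [457.0, -37.3, 127.4]
ee_rot: [-0.024, 1.0, -0.001, 0.002]
wrist_force: [-0.3, 0.9, -0.5]
grip_width: 65.6
grasp_force: 0.0
ee [457.  -37.3 127.4] yaw 92.8 shift [0.01  0.148 0.017] turn 87.8
ee [457.  -37.3 127.4] yaw 92.8 shift [-0.165  0.331  0.018] turn 88.1
```

```bash
python3 -m pendant '0 0.01 0.148 0.005 88;0 0.01 0.148 0.005 88;0 0.01 0.148 0.005 88;0 -0.165 0.331 0.01 88;0 -0.165 0.331 0.01 88;0 -0.165 0.331 0.01 88;0 -0.165 0.331 0.01 88;0 -0.165 0.331 0.01 88'
python3 - <<'E'
from h import *
go(605.5,301,90,4.7)
E
```

```text
time_s: 11.75
ee_pos: [591.3, 287.6, 113.0]
ee_rot: [0.515, 0.857, -0.002, -0.001]
wrist_force: [1.4, -1.0, -0.3]
grip_width: 85.3
grasp_force: 0.0
ee [591.3 287.6 113. ] yaw 28.0 shift [0.005 0.019 0.023] turn 23.3
```

```bash
python3 -m pendant '0 0.005 0.019 0.023 23.3;0 0.005 0.019 0.023 23.3;0 0.005 0.019 0.023 23.3;0 0.005 0.019 0.023 23.3;0 0.005 0.019 0.023 23.3'
python3 - <<'E'
from h import *
go(605.5,301,30,4.7)
c=cam("side"); cv2.imwrite("pics/side4.png",cv2.resize(c["color"][60:330,130:380],None,fx=2.2,fy=2.2,interpolation=cv2.INTER_CUBIC))
E
```

```text
time_s: 12.25
ee_pos: [605.2, 299.2, 91.1]
ee_rot: [0.675, 0.738, -0.001, -0.001]
wrist_force: [1.0, 0.5, -0.0]
grip_width: 85.1
grasp_force: 0.0
ee [605.2 299.2  91.1] yaw 5.1 shift [0.002 0.001 0.061] turn 0.4
```

View pics/side4.png

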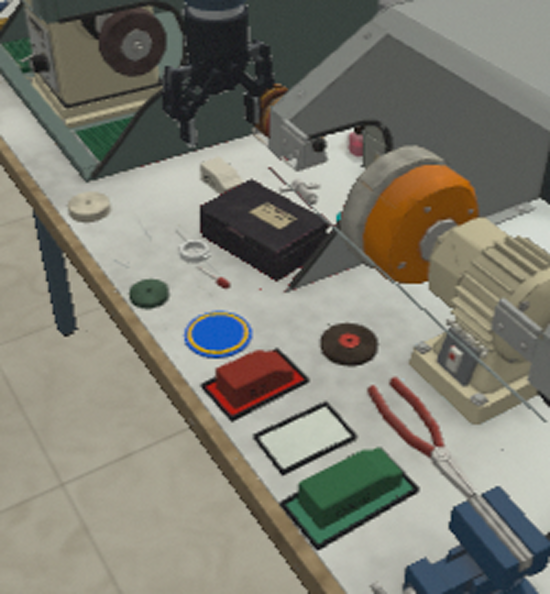

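The red and green bars lie in their trays, at (260,378) and (352,483). The gripper is straddling over the white bar at (222,175), clear of the chuck key at (300,190).

```bash
python3 -m pendant '0 0.001 0 0.03 0;0 0.001 0 0.05 0;0 0.001 0 0.061 0;0 0.001 0 0.061 0;255 0.001 0 0.061 0;255 0.001 0 0.061 0;255 0.001 0 0.061 0;255 0.001 0 0.061 0'; python3 -m pendant '255 0 0 0 0;255 0 0 0 0;255 0 0 -0.03 0;255 0 0 -0.06 0;255 0 0 -0.085 0;255 0 0 -0.085 0'
python3 - <<'E'
from h import *
go(440,110,110,5);go(461,-121,90,90)
E
```

```text
time_s: 13.1
ee_pos: [606.8, 301.0, 33.2]
ee_rot: [0.675, 0.737, 0.001, 0.0]
wrist_force: [-3.4, -1.5, 32.4]
grip_width: 28.4
grasp_force: 58.8
time_s: 13.7
ee_pos: [608.4, 301.6, 121.0]
ee_rot: [0.675, 0.737, 0.003, 0.002]
wrist_force: [1.0, 0.6, -0.9]
grip_width: 28.3
grasp_force: 59.6
ee [608.4 301.6 121. ] yaw 5.0 shift [-0.176 -0.185  0.009] turn 0.0
ee [608.4 301.6 121. ] yaw 5.0 shift [-0.408 -0.184  0.029] turn -85.0
```

```bash
python3 -m pendant '255 -0.176 -0.185 0.009 -85;255 -0.176 -0.185 0.009 -85;255 -0.176 -0.185 0.009 -85;255 -0.176 -0.185 0.009 -85;255 -0.176 -0.185 0.009 -85;255 -0.408 -0.184 0.02 -85;255 -0.408 -0.184 0.02 -85;255 -0.408 -0.184 0.02 -85'
python3 - <<'E'
from h import *
go(460,-121,80,90)
E
```

```text
time_s: 14.5
ee_pos: [449.6, -13.8, 100.9]
ee_rot: [0.173, 0.985, 0.0, -0.001]
wrist_force: [0.9, -1.0, -1.2]
grip_width: 28.5
grasp_force: 59.7
ee [449.6 -13.8 100.9] yaw 70.0 shift [-0.046 -0.097  0.021] turn -20.0
```

```bash
python3 -m pendant '255 -0.046 -0.097 0.015 -20;255 -0.046 -0.097 0.021 -20;255 -0.046 -0.097 0.021 -20;255 -0.046 -0.097 0.021 -20;255 -0.046 -0.097 0.021 -20'
python3 - <<'E'
from h import *
go(460,-121,35,90)
c=cam("side"); cv2.imwrite("pics/side5.png",cv2.resize(c["color"][190:340,200:400],None,fx=4,fy=4,interpolation=cv2.INTER_CUBIC))
E
```

```text
time_s: 15.0
ee_pos: [459.4, -119.0, 80.0]
ee_rot: [0.004, 1.0, 0.001, -0.001]
wrist_force: [0.3, 0.1, -0.8]
grip_width: 28.3
grasp_force: 59.8
ee [ 459.4 -119.    80. ] yaw 89.6 shift [-0.001 -0.002  0.045] turn -0.4
```

View pics/side5.png

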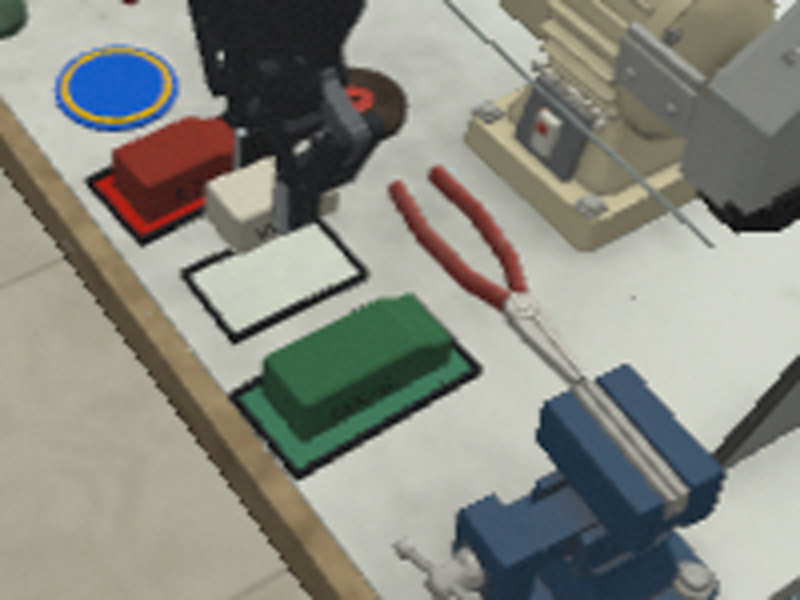

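The white bar is held level at (255,205), above its tray at (275,275).

```bash
python3 -m pendant '255 -0.001 -0.001 0.025 0;255 -0.001 -0.001 0.040 0;255 -0.001 -0.001 0.045 0;255 -0.001 -0.001 0.045 0;100 -0.001 -0.001 0.045 0;100 -0.001 -0.001 0.045 0;100 -0.001 -0.001 0.045 0;100 -0.001 -0.001 0.045 0'; python3 -m pendant '100 0 0 -0.04 0;100 0 0 -0.07 0;100 0 0 -0.07 0;100 0 0 -0.07 0'
python3 - <<'E'
from h import *
c=cam("top"); cv2.imwrite("pics/top5.png",cv2.resize(c["color"][200:280,90:250],None,fx=5,fy=5,interpolation=cv2.INTER_CUBIC))
go(440,110,110,5);go(435.7,336,90,0)
E
```

```text
time_s: 15.85
ee_pos: [462.0, -120.5, 36.4]
ee_rot: [0.002, 1.0, -0.0, 0.0]
wrist_force: [-0.6, 0.4, -0.8]
grip_width: 51.7
grasp_force: 0.0
time_s: 16.25
ee_pos: [462.5, -120.9, 106.8]
ee_rot: [0.002, 1.0, -0.0, 0.001]
wrist_force: [0.2, 0.1, 0.7]
grip_width: 51.7
grasp_force: 0.0
ee [ 461.5 -120.5  105.8] yaw 89.7 shift [ 0.023  0.23  -0.004] turn 84.7
ee [ 461.5 -120.5  105.8] yaw 89.7 shift [0.028 0.456 0.016] turn 89.7
```

View pics/top5.png

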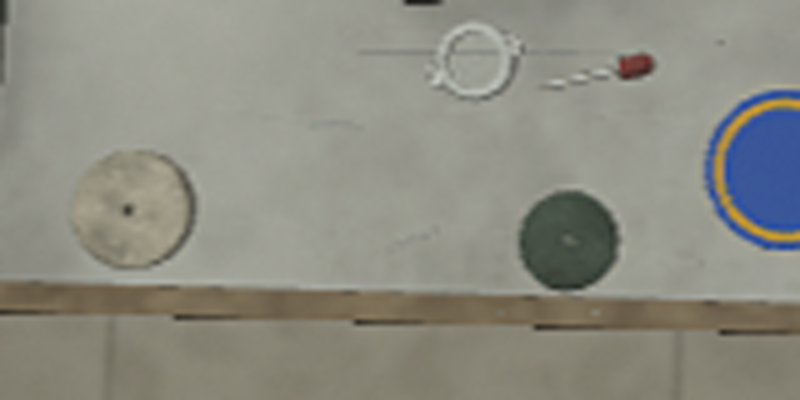

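The felt wheel at (130,210) and the rubber wheel at (569,240) are undisturbed. I'll cross-check both against the side view while moving.

```bash
python3 -m pendant '0 0.023 0.23 0 89.7;0 0.023 0.23 0 89.7;0 0.023 0.23 0 89.7;0 0.023 0.23 0 89.7;0 0.028 0.456 0.016 89.7;0 0.028 0.456 0.016 89.7;0 0.028 0.456 0.016 89.7;0 0.028 0.456 0.016 89.7'
python3 - <<'E'
from h import *
c=cam("side"); print("felt",px2w(c,170,152.6,14),"rub",px2w(c,197.3,192,10),"pad",px2w(c,228.7,211.3,4))
go(435.7,336,80,0)
E
```

```text
time_s: 17.1
ee_pos: [439.4, 223.6, 95.0]
ee_rot: [0.498, 0.867, -0.001, -0.001]
wrist_force: [1.2, -0.8, -0.4]
grip_width: 85.3
grasp_force: 0.0
felt [435.20395193 330.51274955  14.        ] rub [427.34717858 141.61588265  10.        ] pad [461.31374404  46.48689671   4.        ]
ee [439.2 229.7  94.9] yaw 30.3 shift [0.093 0.051 0.015] turn 30.3
```

```bash
python3 -m pendant '0 0.093 0.051 0.015 30.3;0 0.093 0.051 0.015 30.3;0 0.093 0.051 0.015 30.3;0 0.093 0.051 0.015 30.3;0 0.093 0.051 0.015 30.3;0 0.093 0.051 0.015 30.3'
python3 - <<'E'
from h import *
go(435.5,334.3,27,0)
c=cam("side"); cv2.imwrite("pics/side6.png",cv2.resize(c["color"][90:190,110:260],None,fx=5,fy=5,interpolation=cv2.INTER_CUBIC))
E
```

```text
time_s: 17.75
ee_pos: [436.7, 327.6, 80.5]
ee_rot: [0.705, 0.71, -0.001, -0.0]
wrist_force: [-0.4, -0.4, 0.1]
grip_width: 85.2
grasp_force: 0.0
ee [436.7 327.6  80.5] yaw 0.4 shift [ 0.007 -0.001  0.053] turn 0.4
```

View pics/side6.png

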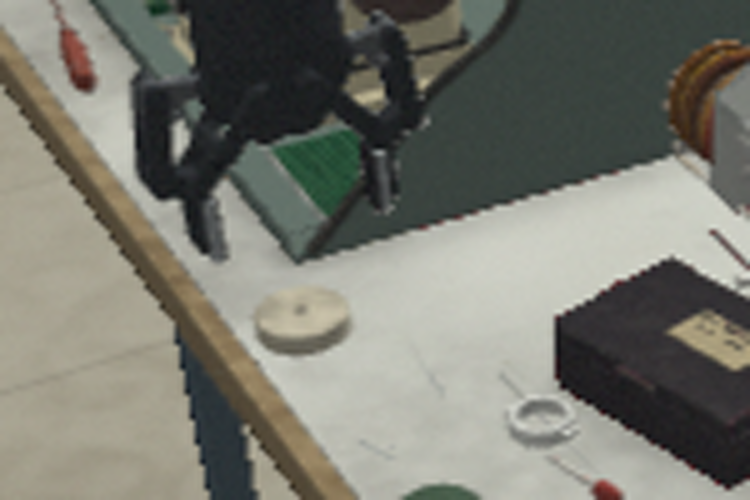

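The gripper is above the felt wheel, which is at (303,318), and clear of the housing. The pose reads 8 mm short in y, so I'll let it settle and read again.

```bash
python3 -m pendant '0 0 0 0 0;0 0 0 0 0'
python3 - <<'E'
from h import *
go(435.5,334.3,27,0)
E
```

```text
time_s: 18.0
ee_pos: [437.6, 327.9, 81.6]
ee_rot: [0.705, 0.709, -0.0, -0.0]
wrist_force: [-1.0, -0.6, -0.1]
grip_width: 85.2
grasp_force: 0.0
ee [437.6 327.9  81.6] yaw 0.3 shift [ 0.006 -0.002  0.055] turn 0.3
```

```bash
python3 -m pendant '0 0.006 -0.002 0.02 0;0 0.006 -0.002 0.045 0;0 0.006 -0.002 0.054 0;0 0.006 -0.002 0.054 0;255 0.006 -0.002 0.054 0;255 0.006 -0.002 0.054 0;255 0.006 -0.002 0.054 0;255 0.006 -0.002 0.054 0' 40; python3 -m pendant '255 0 0 0 0;255 0 0 0 0;255 0 0 -0.03 0;255 0 0 -0.06 0;255 0 0 -0.07 0;255 0 0 -0.07 0'
python3 - <<'E'
from h import *
go(430,150,90,0);go(460,48.4,60,0)
E
```

```text
time_s: 18.8
ee_pos: [436.6, 335.0, 29.3]
ee_rot: [0.705, 0.709, 0.001, 0.0]
wrist_force: [-1.1, -1.6, 5.7]
grip_width: 50.1
grasp_force: 40.8
time_s: 19.4
ee_pos: [437.2, 335.4, 99.7]
ee_rot: [0.705, 0.709, 0.002, 0.001]
wrist_force: [-0.1, 0.7, -0.6]
grip_width: 49.6
grasp_force: 41.5
ee [437.2 335.4  99.7] yaw 0.3 shift [-0.185 -0.008  0.009] turn 0.3
ee [437.2 335.4  99.7] yaw 0.3 shift [-0.287  0.021  0.039] turn 0.3
```

```bash
python3 -m pendant '255 -0.185 0 0.009 0;255 -0.185 0 0.009 0;255 -0.185 0 0.009 0;255 -0.287 0.023 0.02 0;255 -0.287 0.023 0.039 0;255 -0.287 0.023 0.039 0;255 -0.287 0.023 0.039 0;255 -0.287 0.023 0.039 0'
python3 -m pendant '255 0 0 0 0;255 0 0 0 0'
python3 - <<'E'
from h import *
go(461,48.5,33,0)
c=cam("side"); cv2.imwrite("pics/side7.png",cv2.resize(c["color"][140:280,160:360],None,fx=4,fy=4,interpolation=cv2.INTER_CUBIC))
E
```

```text
time_s: 20.2
ee_pos: [458.6, 46.9, 57.3]
ee_rot: [0.706, 0.708, -0.001, -0.001]
wrist_force: [0.2, -0.6, 0.2]
grip_width: 49.5
grasp_force: 41.5
time_s: 20.4
ee_pos: [459.6, 48.8, 58.6]
ee_rot: [0.705, 0.71, 0.0, -0.0]
wrist_force: [0.3, 0.5, -0.7]
grip_width: 49.5
grasp_force: 41.5
ee [459.6  48.8  58.6] yaw 0.4 shift [-0.     0.001  0.026] turn 0.4
```

View pics/side7.png

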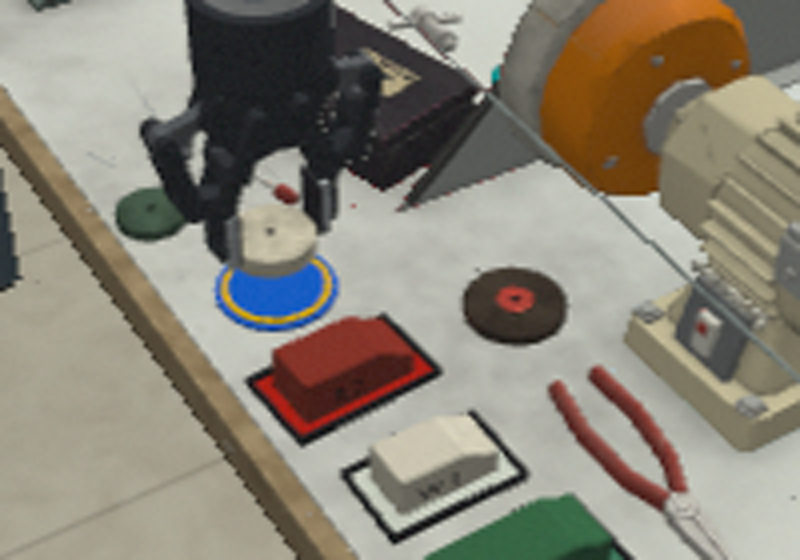

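The felt wheel is held flat, with its top centre at (270,231) over the pad at (277,290). The white and red bars sit well in their trays. I'll check the offset between wheel and pad in this view.

```bash
python3 - <<'E'
from h import *
c=cam("side")
f=lambda u,v,z:px2w(c,160+(u+.5)/4-.5,140+(v+.5)/4-.5,z).round(1)
print(f(271,231,44),f(277,287,4),f(277,290,4))
E
```

```text
[461.3  49.2  44. ] [461.5  46.    4. ] [460.3  43.8   4. ]
```

```bash
python3 -m pendant '255 -0.002 0.001 0.018 0;255 -0.002 0.001 0.0255 0;255 -0.002 0.001 0.0255 0;255 -0.002 0.001 0.0255 0;50 -0.002 0.001 0.0255 0;50 -0.002 0.001 0.0255 0;50 -0.002 0.001 0.0255 0;50 -0.002 0.001 0.0255 0'; python3 -m pendant '50 0 0 -0.03 0;50 0 0 -0.05 0;50 0 0 -0.05 0;50 0 0 -0.05 0'
python3 - <<'E'
from h import *
go(427.5,143.7,60,0)
E
```

```text
time_s: 21.3
ee_pos: [461.1, 45.5, 33.3]
ee_rot: [0.705, 0.709, 0.0, 0.0]
wrist_force: [0.7, 0.4, -0.9]
grip_width: 68.5
grasp_force: 0.0
time_s: 21.7
ee_pos: [461.3, 45.5, 83.3]
ee_rot: [0.705, 0.709, 0.0, 0.0]
wrist_force: [0.1, -0.1, -0.1]
grip_width: 68.7
grasp_force: 0.0
ee [461.3  45.5  83.3] yaw 0.3 shift [ 0.098 -0.033  0.023] turn 0.3
```

Next I'll move to the rubber wheel, which uncovers the pad.

```bash
python3 -m pendant '0 0.098 -0.033 0 0;0 0.098 -0.033 0 0;0 0.098 -0.033 0.023 0;0 0.098 -0.033 0.023 0;0 0.098 -0.033 0.023 0'
python3 - <<'E'
from h import *
go(427.5,143.7,27,0)
t=cam("top")["color"][205:270,225:385]; s=cam("side")["color"][140:300,200:360]
cv2.imwrite("pics/both8.png",np.vstack([cv2.resize(t,(640,260),interpolation=cv2.INTER_CUBIC),cv2.resize(s,(640,640),interpolation=cv2.INTER_CUBIC)[:340]]))
E
```

```text
time_s: 22.2
ee_pos: [426.1, 142.9, 59.1]
ee_rot: [0.705, 0.709, -0.001, -0.001]
wrist_force: [-0.2, -0.9, -1.1]
grip_width: 85.2
grasp_force: 0.0
ee [426.1 142.9  59.1] yaw 0.3 shift [0.001 0.001 0.032] turn 0.3
```

View pics/both8.png

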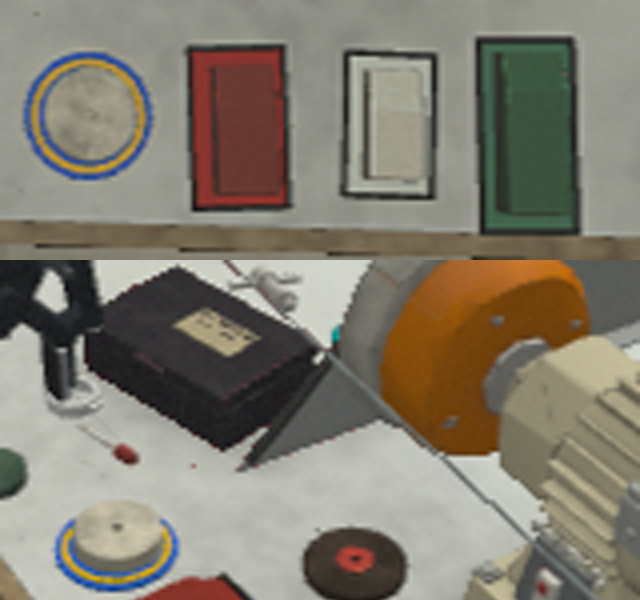

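The felt wheel sits centred on the pad (wheel (90,115), pad (89,116) in the top view) and all three bars are inside their trays. I'll pick up the rubber wheel.

```bash
python3 -m pendant '0 0.001 0.001 0.02 0;0 0.001 0.001 0.033 0;0 0.001 0.001 0.033 0;0 0.001 0.001 0.033 0;255 0.001 0.001 0.033 0;255 0.001 0.001 0.033 0;255 0.001 0.001 0.033 0;255 0.001 0.001 0.033 0' 40; python3 -m pendant '255 0 0 0 0;255 0 0 0 0;255 0 0 -0.03 0;255 0 0 -0.05 0;255 0 0 -0.05 0'
python3 - <<'E'
from h import *
c=cam("top"); print("felt top",px2w(c,225+90.5/4-.5,205+115.5/4-.5,18).round(1))
c=cam("side"); print("felt side",px2w(c,200+118.5/4-.5,140+(526.5-260)/4-.5,18).round(1))
go(461,47,70,0)
E
```

```text
time_s: 23.1
ee_pos: [429.1, 144.4, 28.1]
ee_rot: [0.705, 0.709, 0.001, 0.0]
wrist_force: [-0.9, 0.5, 6.6]
grip_width: 41.4
grasp_force: 39.4
time_s: 23.6
ee_pos: [430.8, 144.9, 79.8]
ee_rot: [0.705, 0.709, 0.002, 0.002]
wrist_force: [1.1, -0.0, 0.4]
grip_width: 41.4
grasp_force: 40.4
felt top [461.4  49.2  18. ]
felt side [463.7  47.5  18. ]
ee [428.9 144.5  77.4] yaw 0.3 shift [-0.098  0.032  0.007] turn 0.3
```

```bash
python3 -m pendant '255 -0.096 0.032 -0.005 0;255 -0.096 0.032 0 0;255 -0.096 0.032 0.005 0;255 -0.096 0.032 0.007 0;255 -0.096 0.032 0.007 0'; python3 -m pendant '255 0 0 0 0;255 0 0 0 0'
python3 - <<'E'
from h import *
go(461.2,48.5,47,0)
t=cam("side"); cv2.imwrite("pics/side9.png",cv2.resize(t["color"][160:240,190:280],None,fx=6,fy=6,interpolation=cv2.INTER_CUBIC))
E
```

```text
time_s: 24.2
ee_pos: [459.1, 49.1, 68.8]
ee_rot: [0.705, 0.709, -0.001, -0.001]
wrist_force: [-0.4, 0.8, -0.9]
grip_width: 41.4
grasp_force: 40.5
time_s: 24.4
ee_pos: [460.3, 49.6, 69.9]
ee_rot: [0.705, 0.71, -0.0, -0.0]
wrist_force: [-0.4, 0.2, 0.6]
grip_width: 41.8
grasp_force: 40.5
ee [460.3  49.6  69.9] yaw 0.4 shift [-0.001  0.001  0.023] turn 0.4
```

View pics/side9.png

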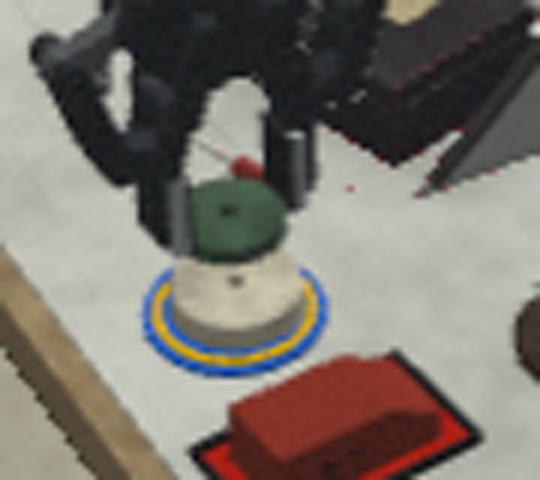

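The rubber wheel is held flat, with its hole at (230,211), above the felt wheel's hole at (236,281). I'll compute the offset.

```bash
python3 - <<'E'
from h import *
c=cam("side")
f=lambda u,v,z:px2w(c,190+(u+.5)/6-.5,160+(v+.5)/6-.5,z).round(1)
print(f(230,211,52),f(235,213,52),f(236,281,18))
E
```

```text
[462.5  48.   52. ] [463.5  46.   52. ] [462.8  46.9  18. ]
```

Centred to about a millimetre, so I'll lower it and release.

```bash
python3 -m pendant '255 0 0 0.015 0;255 0 0 0.0225 0;255 0 0 0.023 0;255 0 0 0.023 0;60 0 0 0.023 0;60 0 0 0.023 0;60 0 0 0.023 0;60 0 0 0.023 0'; python3 -m pendant '60 0 0 -0.03 0;60 0 0 -0.06 0;60 0 0 -0.06 0'; python3 -m pendant '60 0.10 -0.03 -0.03 0;60 0.15 -0.03 -0.06 0;60 0.15 -0.03 -0.06 0;60 0.15 -0.03 -0.06 0;60 0.15 -0.03 -0.06 0'
python3 - <<'E'
from h import *
t=cam("top")["color"][205:270,225:385]; s=cam("side")["color"][190:310,195:355]
cv2.imwrite("pics/both10.png",np.vstack([cv2.resize(t,(640,260),interpolation=cv2.INTER_CUBIC),cv2.resize(s,(640,480),interpolation=cv2.INTER_CUBIC)[:340]]))
E
```

```text
time_s: 25.3
ee_pos: [461.0, 48.5, 47.3]
ee_rot: [0.705, 0.709, 0.0, 0.0]
wrist_force: [0.9, -0.1, -0.2]
grip_width: 65.4
grasp_force: 0.0
time_s: 25.6
ee_pos: [463.9, 48.4, 110.7]
ee_rot: [0.705, 0.709, 0.002, 0.003]
wrist_force: [0.4, -0.0, -0.0]
grip_width: 65.0
grasp_force: 0.0
time_s: 26.1
ee_pos: [430.5, 200.0, 167.7]
ee_rot: [0.704, 0.71, 0.001, 0.001]
wrist_force: [0.5, -0.9, -0.8]
grip_width: 65.6
grasp_force: 0.0
```

View pics/both10.png

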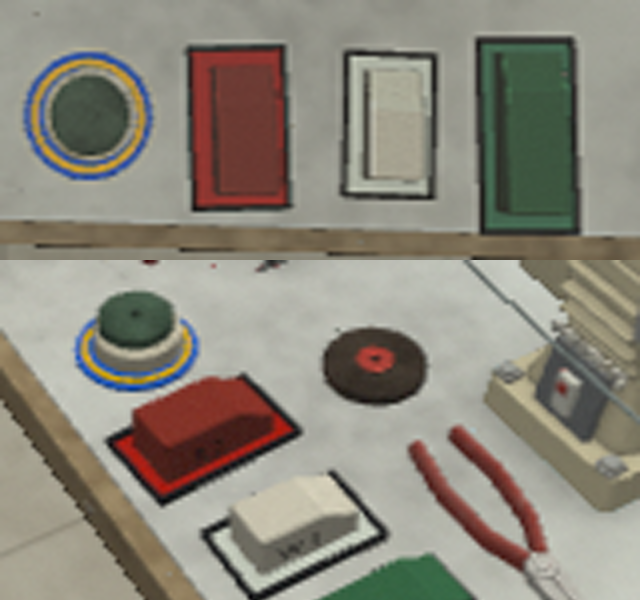

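The rubber wheel is centred on the felt wheel at (90,115) in the top view. All three bars lie inside their trays, and the pliers and bristle wheel are untouched.

```bash
python3 -c "
from h import *
print(ticket.sign_off())"
```

```text
the job is handed in; nothing more can be done
None
```

The job is handed in, though no verdict came back: in the last pictures the three bars lie in their own trays, the felt wheel is centred on the blue pad with the rubber wheel centred on it, and I did not touch the pliers, chuck key or bristle wheel.

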